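# Set the jug warmer to medium and start it

## Robot

A 6-joint arm with a two-finger parallel gripper is mounted at the origin on the work surface. World frame = base frame: x ahead of the robot, y to its left, z up, the work surface at z = 0. Lengths are in m, angles in degrees, forces in N, time in s.
With the tool pointing down it reaches from about 0.25 to 0.8 m from the base axis. Payload 3.9 kg.
Tool frame: the origin (TCP) lies at the centre of the arm's flange, where the gripper is bolted on; the fingertips stand 173 mm ahead of it and the grasp point (between the pads) lies 155 mm ahead of it; z points along the fingers, y is the direction in which the jaws open and shut (so a half turn about z gives the same grasp; the last joint's range is limited). The gripper opens to 85 mm and grips with 20 to 120 N. Pads are 22 mm wide; open, the fingers measure 114 mm over their backs; the gripper's body (76 mm by 85 mm) begins 54 mm behind the grasp point. The pads swing forward as they close: fully open they stand 13 mm farther back than shut.
Start: joints at [-73.912, 14.897, -7.913, 67.191, 0, 90], TCP at [0.145, -0.504, 0.405] pointing down, gripper open.
Joint ranges: [-159.42, 159.42], [-47.68, 98.78], [-73.54, 78.23], [-108.79, 121.32], [-90, 84.71], [-180, 180]. Speed limits (degrees/s): [147.25, 147.25, 180, 180, 180, 180].

## Interface

Orientations are given as a 3x3 rotation matrix whose columns are the frame's x, y, z axes.
In Python, from cell import arm gives the robot as it stands.
- The arm moves only by the tool apply_moves, never from a script. Its argument "motion" is a list that holds one entry, the list of rows, each a list of 7 numbers: the opening, from 0 (shut) to 1 (fully open), then the shift along the tool's x, y, z in m, then the turn, a rotation vector about the tool's x, y, z in degrees. In form: [[[claw, dx, dy, dz, wx, wy, wz], ...]]. A call has 1 to 12 rows; each row shifts and turns the commanded pose from where the row before left it, along the tool's axes as they then stand; what a row does not reach is not made up. A row lasts 1/12 s, in which the tool goes at most 41.7 mm and 7.16 degrees, less where a joint would pass 70% of its speed; a pose out of reach is approached as far as the arm can. A call is refused whole if a number of a shift passes 0.0417 or a number of a turn 7.16, either way. A call with a gripper value outside its range is refused whole. The fingers move at their own pace and stop on an object; "grip_force" is the grip in N (left out, the last holds). Time passes only in rows, so rows that do not move let the fingers close. It gives the time, the measured TCP pose, the force and the opening at its end, in the units of the state.
- arm.state(): the state, without advancing time (a new reading comes with each control period).
- arm.camera(name): name is "side" or "top"; returns (picture, depth): 420x560x3 uint8, red, green, blue; 420x560 float32, m along the optical axis (not along the pixel's ray), 0 where there is no reading.
- arm.camera_info(name): a dict with "vfov" (degrees; the focal length in pixels is half the picture's height over the tangent of half this angle, whatever the lens; pixels are square), "cx", "cy" (the principal point, pixels), "eye" and "rotation" of the camera in the world. Camera axes: x right, y down, z forward; pixel columns grow to the right and rows downward; lengths in m; the calibration is good to about 2 mm. A picture is of the moment at which its call begins. camera_info takes no time and is no camera call.
- arm.sign_off(): hands the job in, once; it reports no verdict.
The state is a dict: "time_s": time; "joints": joint angles; "dq": joint speeds; "effort": joint torques, N m; "eef_pos": TCP position; "orientation": TCP orientation; "wrist_force": force on the tool from outside, world axes, zero at the start; "torque": the same for the moment, N m; "gripper_width": finger opening in m.
Only numpy, scipy, OpenCV 4.12 (cv2) and the standard library are available. Lean on these libraries where they do the work, as an engineer would, in place of code of your own. Each camera call takes 0.05 s, during which the arm holds its last target.

## Task

On the two-plate warmer, turn the dial that belongs to the plate with the steel milk jug (the dial on the same half as the jug) clockwise until it clicks into the medium setting, the middle-sized dot, by pressing a fingertip on its face and sweeping it round. Then press the start button between the dials fully down and let it come back up. Leave the other dial as it is set, and do not lift or shift the jug, the cup or anything else on the counter.

Things in the scene. Friction and masses are not known exactly. Their poses are not given: they have to be found in the camera images.
- warmer: two-plate jug warmer, fixed: a low aluminium box 220 (x) x 600 (y) x 60 mm high with the controls in the middle; origin under its centre at table height, z up, x away from the robot at yaw 0, y towards its left plate. Dark round plates 140 mm across, 4 mm high, at y +215 (left) and -215 mm (right); each is run by the dial on its own half
- dial_left (a joint): setting of the dial on the warmer's left (+y) half, rad: 0 off, 0.6 low, 1.2 medium, 1.8 high; grows clockwise seen from above; stops just outside 0 and 1.8. A detent draws it to the nearest setting when let go; going from one setting to the next takes up to about 0.055 N m
- dial_left_face (a point): centre of the left dial's top face, on its upright axis, 75 mm above the table, at warmer x 20, y +62 mm. Black disc 84 mm across, knurled rim (knurls under 1 mm: no ledge), flat middle, 3 mm proud of a fixed steel collar (100 mm outside) that hides its side: press on the face and sweep round. The face is sprung: yields down from 4 N, bottoms after 3.5 mm at 10 N, turns at any depth
- dial_left_pointer (a point): point on the white pointer line on the left dial's face, 30 mm from its axis; in the warmer's frame it points 0.9 rad left (anticlockwise from above) of +x at off and 0.3 rad right of +x at medium. Black marks round the dial, clockwise: short bar (off), small dot (low), middle-sized dot (medium), large dot (high)
- dial_right (a joint): setting of the dial on the warmer's right (-y) half, rad: 0 off, 0.6 low, 1.2 medium, 1.8 high; grows clockwise seen from above; stops just outside 0 and 1.8. A detent draws it to the nearest setting when let go; going from one setting to the next takes up to about 0.055 N m
- dial_right_face (a point): centre of the right dial's top face, on its upright axis, 75 mm above the table, at warmer x 20, y -62 mm. Black disc 84 mm across, knurled rim (knurls under 1 mm: no ledge), flat middle, 3 mm proud of a fixed steel collar (100 mm outside) that hides its side: press on the face and sweep round. The face is sprung: yields down from 4 N, bottoms after 3.5 mm at 10 N, turns at any depth
- dial_right_pointer (a point): point on the white pointer line on the right dial's face, 30 mm from its axis; in the warmer's frame it points 0.9 rad left (anticlockwise from above) of +x at off and 0.3 rad right of +x at medium. Black marks round the dial, clockwise: short bar (off), small dot (low), middle-sized dot (medium), large dot (high)
- start (a joint): travel of the start button, m: 0 up, 0.006 fully down; springs back up; about 1.5 N to start moving, 5 N fully down; counts as pressed past 0.004
- start_top (a point): centre of the top of the start button: a grey round button 26 mm across in a low steel ring, between the dials on the robot's side of the deck (warmer x -75 mm, y 0), its top 82 mm above the table when up; it moves with the button
- jug: open steel milk jug, 92 mm tall, 92 mm across, with a bar handle on its -y side (reaches 74 mm from the axis) and a small spout on +y; stands on one of the two plates; origin under its centre, z up
- cup: white cup without handle, 60 mm tall, 80 mm across the rim, on the other plate; origin under its centre
- tamper: steel tamper 88 mm tall, 58 mm across the foot, standing on the table on the robot's side of the warmer; origin under its centre
- spoon: spoon lying on the table on the robot's side of the warmer; origin on its length, at table height
- jar: amber jar with a steel lid, 100 mm tall, 70 mm across, behind the warmer; origin under its centre
- paper_cup: paper cup 85 mm tall, 80 mm across the rim, behind the warmer; origin under its centre
- shot_cup: small steel cup 55 mm tall, 60 mm across the rim, behind the warmer; origin under its centre
There are look-alikes about, which are no part of the job. Leave any purple look-alike of the cup alone.

How it is judged (in metres and radians):
On the way, in this order (a step that is already met when the one before it is completed fails the run):
1. the dial on the jug's half stands at medium (((y of jug in the frame of warmer above 0 m and value of joint dial_left between 1.05 and 1.35 rad) or (not (y of jug in the frame of warmer above 0 m) and value of joint dial_right between 1.05 and 1.35 rad))), for 0.2 s.
2. the start button is pressed down (value of joint start above 0.004 m), for 0.05 s.
At the end, for the whole second after the job is handed in: The dial on the jug's half is within 0.15 rad of medium (1.2), the other dial is still in its first setting (its pointer within 13 mm of where it was), the start button is back up (under 1.5 mm), the jug and cup are upright on their plates and nothing loose is more than 20 mm from where it began (((y of jug in the frame of warmer above 0 m and value of joint dial_left between 1.05 and 1.35 rad and distance of dial_right_pointer from where it was at the start of the episode below 0.013 m) or (not (y of jug in the frame of warmer above 0 m) and value of joint dial_right between 1.05 and 1.35 rad and distance of dial_left_pointer from where it was at the start of the episode below 0.013 m)) and value of joint start below 0.0015 m and distance of each of jug, cup, tamper, spoon, jar, paper_cup, shot_cup from where it was at the start of the episode below 0.02 m and angle between each of jug, cup's own z axis and vertical below 0.1 rad); the robot touches nothing.
It fails at once if the other dial is turned to another setting ((y of jug in the frame of warmer above 0 m and distance of dial_right_pointer from where it was at the start of the episode above 0.013 m) or (not (y of jug in the frame of warmer above 0 m) and distance of dial_left_pointer from where it was at the start of the episode above 0.013 m)).
It fails at once if the jug, the cup or another thing on the counter is lifted or shifted by more than 20 mm (distance of any of jug, cup, tamper, spoon, jar, paper_cup, shot_cup from where it was at the start of the episode above 0.02 m).
It also fails if it takes over 48 s, if anything falls off the work surface, if the arm or the gripper's body presses on something with over 40 N, if the wrist force passes 120 N, or if a joint passes its speed limit or range.

## Working session

There is one attempt and no reset: what is moved stays moved. The work goes in short steps, Python scripts to look and compute and a tool call to move; the robot and the scene stay as the last step left them, time stands still between calls to the robot, and variables do not carry over. Pictures are saved under pics/ and viewed, and the job is handed in when it is done.

Besides the shell and the picture viewer there is one more tool, called after "Call:" as name([rows], argument=value, ...), one row to a line, values as JSON. apply_moves: Moves the arm, as the interface text tells. Its arguments: {"type":"object","properties":{"motion":{"type":"array","items":{"type":"array","items":{"type":"array","items":{"type":"number"}}}},"grip_force":{"type":"number"}},"required":["motion"]}

```bash
mkdir -p pics; ls
python3 - <<'E'
from cell import arm
import cv2,numpy as np
for n in("top","side"):
    p,d=arm.camera(n); np.savez(f"pics/{n}0.npz",p=p,d=d)
    cv2.imwrite(f"pics/{n}0.png",cv2.resize(p[:,:,::-1],(784,588),interpolation=cv2.INTER_CUBIC)); print(n,arm.camera_info(n))
print(arm.state())
E
```

```text
pics
top {'vfov': 51.04471710776457, 'cx': 286.7977983088488, 'cy': 212.05744650884242, 'eye': array([ 0.4651764 , -0.06893775,  1.21206862]), 'rotation': array([[ 0.01063154, -0.99495346,  0.09977264],
       [-0.99979838, -0.0088772 ,  0.01801091],
       [-0.01703432, -0.099944  , -0.99484724]])}
side {'vfov': 46.55142028707192, 'cx': 275.9967353107661, 'cy': 208.31955645486187, 'eye': array([0.35766202, 0.82355828, 0.73606898]), 'rotation': array([[-0.96345149, -0.17245439,  0.20498956],
       [-0.26717291,  0.56292044, -0.78213759],
       [ 0.01949025, -0.80831928, -0.58842167]])}
{'time_s': 0.1, 'joints': array([-7.39132982e+01,  1.49309937e+01, -7.97678670e+00,  6.71909385e+01,
       -7.11385496e-04,  8.99992369e+01]), 'dq': array([-0.05199652, -0.04288066,  0.22891238,  0.09144475,  0.0150522 ,
       -0.038363  ]), 'effort': array([ 2.38474400e-03, -4.06508517e+01,  2.54527849e+01,  1.01841215e-02,
        9.05800039e-05, -1.10609143e-06]), 'eef_pos': array([ 0.14538692, -0.50415051,  0.40396725]), 'orientation': array([[ 9.60839796e-01,  2.77104037e-01, -4.89349953e-04],
       [ 2.77104469e-01, -9.60838376e-01,  1.65206240e-03],
       [-1.23930542e-05, -1.72296835e-03, -9.99998516e-01]]), 'wrist_force': array([-1.1272005 ,  0.70053307,  0.14708528]), 'torque': array([-0.01488176,  0.0061183 ,  0.06367736]), 'gripper_width': 0.08538975069849032}
```

View pics/top0.png

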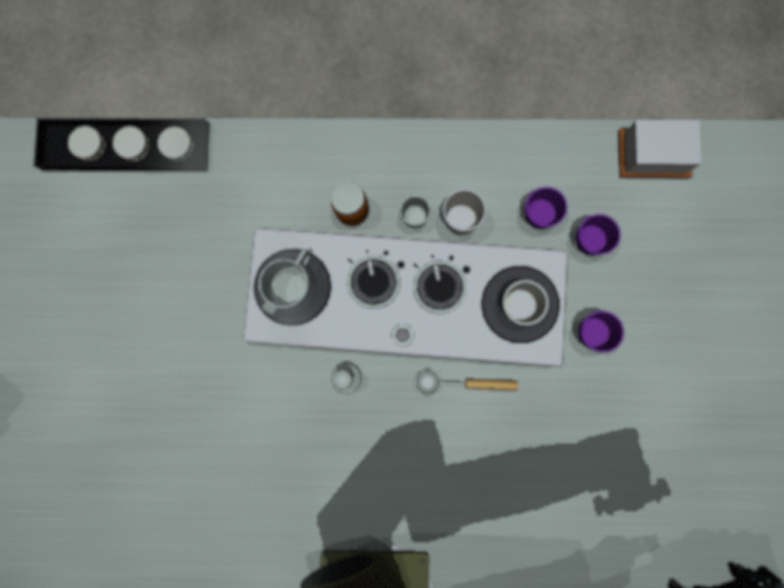

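View pics/side0.png

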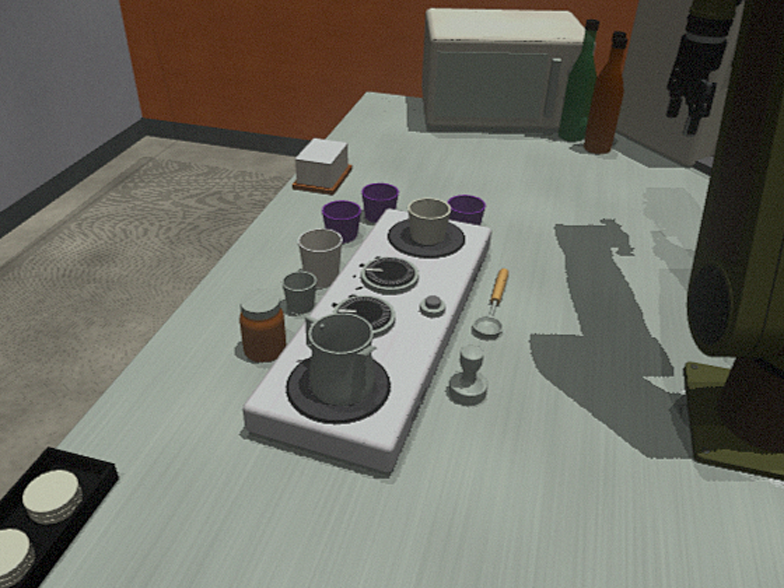

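The top view shows the jug on the left (+y) plate at about (288,283) and the white cup on the right at (523,302). The left dial is near (373,281), the right dial near (440,286) and the button at (403,334). Next I'll measure the warmer pose and the pointers.

```bash
cat > h.py <<'E'
import numpy as np,cv2
from cell import arm
def K(n):
    i=arm.camera_info(n); f=210/np.tan(np.radians(i['vfov']/2)); return f,i['cx'],i['cy'],np.array(i['eye']),np.array(i['rotation'])
def ray(n,u,v,z):
    f,cx,cy,e,R=K(n); d=R@np.array([(u-cx)/f,(v-cy)/f,1]); return e+d*(z-e[2])/d[2]
def proj(n,p):
    f,cx,cy,e,R=K(n); q=R.T@(np.array(p)-e); return np.array([cx+f*q[0]/q[2],cy+f*q[1]/q[2]])
E
python3 - <<'E'
from h import *
a=np.load('pics/top0.npz');p=a['p'];d=a['d']
# height map
f,cx,cy,e,R=K('top')
v,u=np.mgrid[:420,:560]
P=np.stack([(u-cx)/f*d,(v-cy)/f*d,d],-1)@R.T+e
m=((P[...,2]>.045)&(P[...,2]<.085)&(d>0)).astype(np.uint8)
m[:150]=0; m[270:]=0
m=cv2.morphologyEx(m,cv2.MORPH_OPEN,np.ones((5,5),np.uint8))
n,l,s,c=cv2.connectedComponentsWithStats(m); k=1+s[1:,4].argmax(); print(s[k])
mk=(l==k).astype(np.uint8)
cs,_=cv2.findContours(mk,0,2); cnt=max(cs,key=cv2.contourArea)[:,0]
W=np.array([ray('top',x,y,.06)[:2] for x,y in cnt],np.float32)
r=cv2.minAreaRect(W); print('rect depth',r)
hsv=cv2.cvtColor(p,cv2.COLOR_RGB2HSV)
cv2.imwrite('pics/crop.png',cv2.resize(p[160:270,230:360,::-1],None,fx=6,fy=5.4,interpolation=cv2.INTER_CUBIC) if 0 else cv2.resize(p[165:265,235:355,::-1],None,fx=6,fy=6,interpolation=cv2.INTER_CUBIC))
pts=P[mk>0]; 
for nm,(x0,x1,y0,y1) in dict(dl=(245,290,180,222),dr=(292,335,180,225)).items():
    g=cv2.cvtColor(p,cv2.COLOR_RGB2GRAY); mm=np.zeros_like(g); mm[y0:y1,x0:x1]=(g[y0:y1,x0:x1]<60)
    n,l,s,c=cv2.connectedComponentsWithStats(mm); k=1+s[1:,4].argmax(); cn=max(cv2.findContours((l==k).astype(np.uint8),0,2)[0],key=cv2.contourArea)
    h=cv2.convexHull(cn); print(nm,s[k],cv2.minEnclosingCircle(h), ray('top',*cv2.minEnclosingCircle(h)[0],.075))
E
```

```text
[  174   163   231    99 16411]
rect depth ((0.5823754072189331, -0.05448716878890991), (0.5959693193435669, 0.2185596078634262), 86.1197738647461)
dl [255 190  23  23 373] ((266.3125, 200.8541717529297), 11.463546752929688) [0.60809222 0.00537866 0.075     ]
dr [303 193  23  23 377] ((313.9375, 204.1875), 11.51266098022461) [ 0.60041015 -0.11871898  0.075     ]
```

View pics/crop.png

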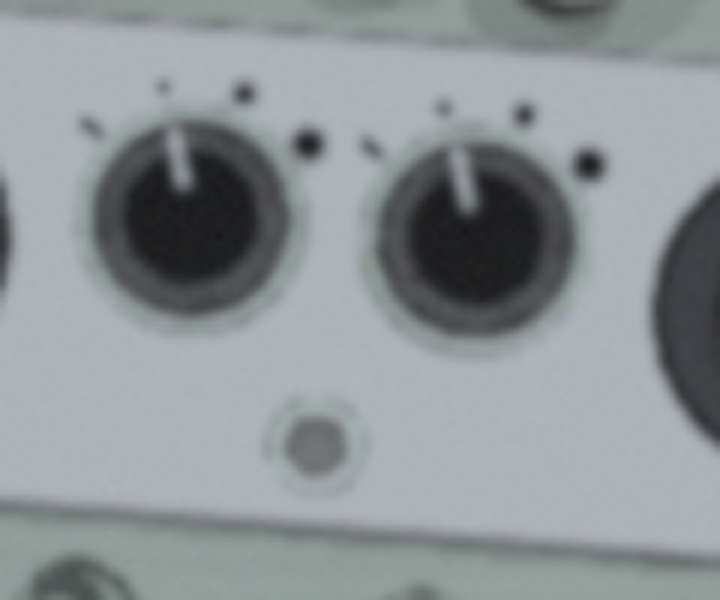

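Call:
apply_moves([
  [[0, 0.028, -0.018, 0, 0, 0, 0], [0, 0.028, -0.018, 0, 0, 0, 0], [0, 0.028, -0.018, 0, 0, 0, 0], [0, 0.028, -0.018, 0, 0, 0, 0], [0, 0.028, -0.018, 0, 0, 0, 0], [0, 0.028, -0.018, 0, 0, 0, 0], [0, 0.028, -0.018, 0, 0, 0, 0], [0, 0.028, -0.018, 0, 0, 0, 0], [0, 0.028, -0.018, 0, 0, 0, 0], [0, 0.028, -0.018, 0, 0, 0, 0]],
])

```text
time_s: 0.93
eef_pos: [0.3652, -0.2524, 0.4044]
orientation: [[0.961, 0.277, -0.001], [0.277, -0.961, 0.0], [-0.0, -0.0, -1.0]]
wrist_force: [-0.5, -0.9, -0.2]
gripper_width: 0.0001
```

Call:
apply_moves([
  [[0, 0.028, -0.018, 0, 0, 0, 0], [0, 0.028, -0.018, 0, 0, 0, 0], [0, 0.028, -0.018, 0, 0, 0, 0], [0, 0.028, -0.018, 0, 0, 0, 0], [0, 0.028, -0.018, 0, 0, 0, 0], [0, 0.028, -0.018, 0, 0, 0, 0], [0, 0.028, -0.018, 0, 0, 0, 0], [0, 0.028, -0.018, 0, 0, 0, 0], [0, 0.028, -0.018, 0, 0, 0, 0], [0, 0, 0, 0, 0, 0, 0], [0, 0, 0, 0, 0, 0, 0]],
])

```text
time_s: 1.85
eef_pos: [0.5626, -0.027, 0.4038]
orientation: [[0.96, 0.28, -0.001], [0.28, -0.96, -0.0], [-0.001, -0.0, -1.0]]
wrist_force: [-0.6, -0.9, -0.4]
gripper_width: 0.0003
```

Call:
apply_moves([
  [[0, 0.0257, -0.019, 0, 0, 0, 0], [0, 0, 0, 0.035, 0, 0, 0], [0, 0, 0, 0.035, 0, 0, 0], [0, 0, 0, 0.035, 0, 0, 0], [0, 0, 0, 0.03, 0, 0, 0], [0, 0, 0, 0, 0, 0, 0], [0, 0, 0, 0, 0, 0, 0]],
])

```text
time_s: 2.43
eef_pos: [0.5796, -0.0039, 0.2685]
orientation: [[0.961, 0.276, -0.005], [0.276, -0.961, -0.0], [-0.005, -0.001, -1.0]]
wrist_force: [1.1, 0.2, 0.1]
gripper_width: 0.0001
```

Run:
```python
from h import *
p,d=arm.camera('side')
cv2.imwrite('pics/side1.png',cv2.resize(p[120:330,150:430,::-1],(784,588),interpolation=cv2.INTER_CUBIC))
p,d=arm.camera('top')
cv2.imwrite('pics/top1.png',cv2.resize(p[130:280,200:400,::-1],(784,588),interpolation=cv2.INTER_CUBIC))
```

```text
(no output)
```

View pics/side1.png

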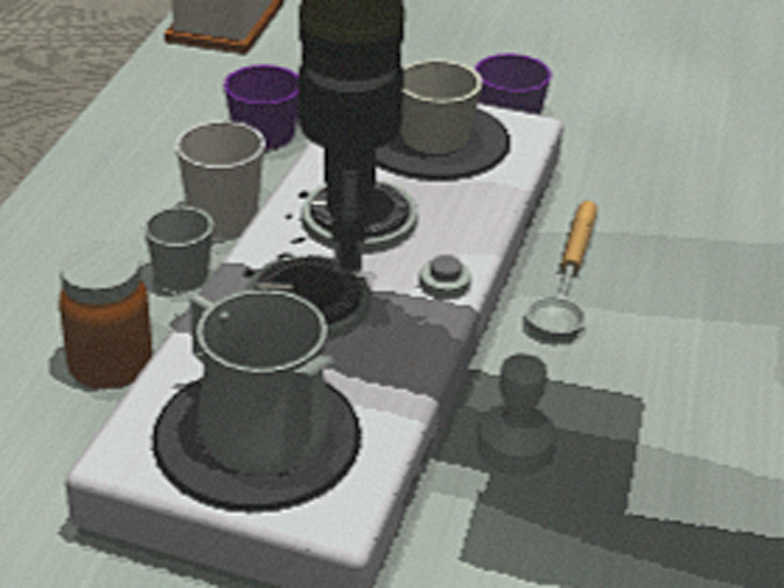

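View pics/top1.png

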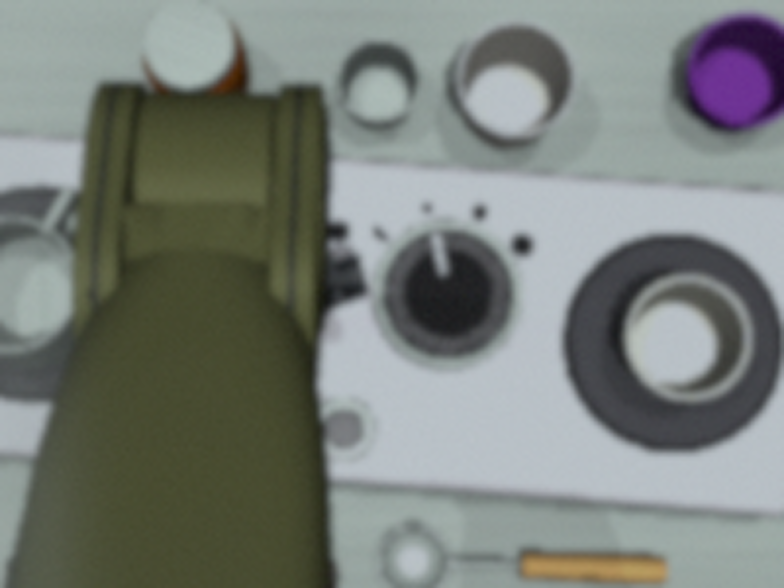

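The side view shows the closed fingertip hovering over the near-right part of the left dial, tip at crop (348,265). Both dials still point at low. Now I'll descend until it touches.

Call:
apply_moves([
  [[0, 0.003, 0, 0.01, 0, 0, 0], [0, 0, 0, 0.007, 0, 0, 0], [0, 0, 0, 0, 0, 0, 0], [0, 0, 0, 0, 0, 0, 0]],
])

```text
time_s: 2.87
eef_pos: [0.5841, -0.0022, 0.2527]
orientation: [[0.961, 0.277, -0.0], [0.277, -0.961, -0.0], [-0.0, -0.0, -1.0]]
wrist_force: [0.4, -0.2, -0.0]
gripper_width: 0.0
```

Call:
apply_moves([
  [[0, 0, 0, 0.002, 0, 0, 0], [0, 0, 0, 0, 0, 0, 0], [0, 0, 0, 0, 0, 0, 0]],
])

```text
time_s: 3.12
eef_pos: [0.5842, -0.0021, 0.2508]
orientation: [[0.961, 0.277, 0.0], [0.277, -0.961, -0.0], [0.0, 0.0, -1.0]]
wrist_force: [0.9, 0.4, -0.2]
gripper_width: -0.0001
```

Call:
apply_moves([
  [[0, 0, 0, 0.002, 0, 0, 0], [0, 0, 0, 0, 0, 0, 0], [0, 0, 0, 0, 0, 0, 0]],
])

```text
time_s: 3.37
eef_pos: [0.5841, -0.0022, 0.2486]
orientation: [[0.961, 0.277, -0.0], [0.277, -0.961, -0.0], [-0.0, -0.0, -1.0]]
wrist_force: [1.0, -0.5, -0.3]
gripper_width: -0.0
```

Call:
apply_moves([
  [[0, -0.004, 0, 0, 0, 0, 0], [0, 0, 0, 0.002, 0, 0, 0], [0, 0, 0, 0, 0, 0, 0], [0, 0, 0, 0, 0, 0, 0]],
])

```text
time_s: 3.7
eef_pos: [0.58, -0.0034, 0.2469]
orientation: [[0.961, 0.277, -0.001], [0.277, -0.961, -0.0], [-0.001, 0.0, -1.0]]
wrist_force: [-1.8, -0.5, 2.7]
gripper_width: 0.0004
```

Call:
apply_moves([
  [[0, 0, 0, 0.0015, 0, 0, 0], [0, 0, 0, 0, 0, 0, 0], [0, 0, 0, 0, 0, 0, 0]],
])

```text
time_s: 3.95
eef_pos: [0.5801, -0.0034, 0.2454]
orientation: [[0.961, 0.277, -0.001], [0.277, -0.961, -0.0], [-0.001, 0.0, -1.0]]
wrist_force: [-2.7, -0.0, 4.9]
gripper_width: 0.0
```

Call:
apply_moves([
  [[0, 0, 0, 0.0025, 0, 0, 0], [0, 0, 0, 0, 0, 0, 0], [0, 0, 0, 0, 0, 0, 0]],
])

```text
time_s: 4.2
eef_pos: [0.5799, -0.0035, 0.2445]
orientation: [[0.961, 0.277, 0.0], [0.277, -0.961, -0.001], [0.0, 0.001, -1.0]]
wrist_force: [-5.7, -0.4, 15.1]
gripper_width: 0.0002
```

Call:
apply_moves([
  [[0, 0, -0.0019, 0, 0, 0, 4], [0, 0, -0.0019, 0, 0, 0, 4], [0, 0, -0.0019, 0, 0, 0, 4], [0, 0, 0, 0, 0, 0, 0], [0, 0, 0, 0, 0, 0, 0]],
])

```text
time_s: 4.62
eef_pos: [0.579, 0.0021, 0.2445]
orientation: [[0.997, 0.071, 0.001], [0.071, -0.997, -0.001], [0.001, 0.001, -1.0]]
wrist_force: [-4.7, -1.6, 14.3]
gripper_width: -0.0004
```

Run:
```python
from h import *
p,d=arm.camera('side')
cv2.imwrite('pics/side2.png',cv2.resize(p[180:255,220:320,::-1],(784,588),interpolation=cv2.INTER_CUBIC))
```

```text
(no output)
```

View pics/side2.png

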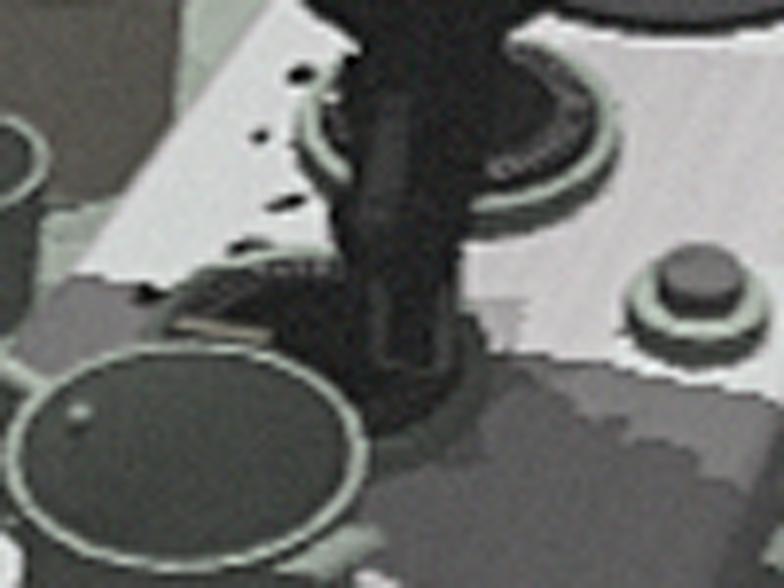

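```bash
cat >> h.py <<'E'
def ang(n,a,b):  # outer, inner -> setting rad
    A=ray(n,*a,.073);B=ray(n,*b,.073);v=A-B; t=np.arctan2(v[1],v[0])-np.radians(-3.8); return A[:2].round(4),B[:2].round(4),round(.9-t,3)
E
python3 - <<'E'
from h import *
print(ang('side',(220+175/7.84,180+323/7.84),(220+272/7.84,180+335/7.84)))
# side0 scale 1.4
p=np.load('pics/side0.npz')['p']
cv2.imwrite('pics/s0c.png',cv2.resize(p[180:255,220:320,::-1],(784,588),interpolation=cv2.INTER_CUBIC))
E
```

```text
(array([0.6473, 0.011 ]), array([0.6193, 0.0083]), np.float64(0.737))
```

View pics/s0c.png

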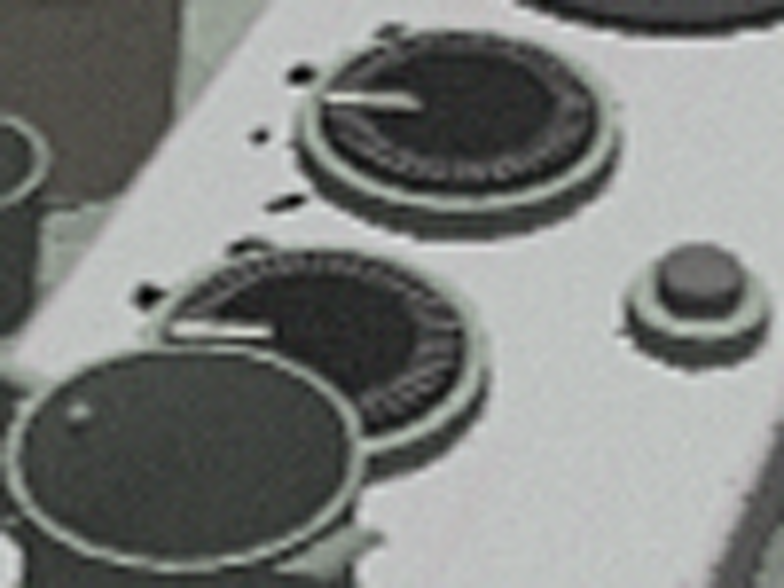

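The dial has barely moved. The force jumped to 15 N at about 2.7 mm depth, so the tip's outer corner is probably riding on the fixed collar. I'll lift, move inward to about r = 24 mm and retry.

Call:
apply_moves([
  [[0, 0, 0, -0.008, 0, 0, 0], [0, 0, 0.0019, 0, 0, 0, -4], [0, 0, 0.0019, 0, 0, 0, -4], [0, 0, 0.0019, 0, 0, 0, -4], [0, 0.004, 0, 0, 0, 0, 0], [0, 0, 0, 0, 0, 0, 0], [0, 0, 0, 0, 0, 0, 0]],
])

```text
time_s: 5.25
eef_pos: [0.5842, -0.002, 0.2505]
orientation: [[0.961, 0.276, 0.0], [0.276, -0.961, 0.0], [0.0, -0.0, -1.0]]
wrist_force: [-0.1, -0.1, -0.2]
gripper_width: 0.0001
```

Run:
```python
from h import *
p,d=arm.camera('side')
cv2.imwrite('pics/side3.png',cv2.resize(p[180:255,220:320,::-1],(784,588),interpolation=cv2.INTER_CUBIC))
# where the model says the face rim / axis and tip corners would be
for c in [(.607,.0055)]:
    print('axis',(proj('side',(*c,.075))-[220,180])*7.84)
a=np.load('pics/side0.npz')['p']
# button position from both views
print('btn',ray('top',235+315/6,165+445/6,.082), ray('side',220+700/7.84,180+265/7.84,.082))
print('right dial ang0',ang('side',(220+325/7.84,180+97/7.84),(220+420/7.84,180+102/7.84)),'left ang0',ang('side',(220+170/7.84,180+325/7.84),(220+270/7.84,180+333/7.84)))
```

```text
axis [316.57929201 331.37295921]
btn [ 0.50859991 -0.05102485  0.082     ] [ 0.50835816 -0.0475943   0.082     ]
right dial ang0 (array([ 0.6397, -0.1105]), array([ 0.611 , -0.1165]), np.float64(0.628)) left ang0 (array([0.6483, 0.0123]), array([0.6201, 0.0076]), np.float64(0.668))
```

View pics/side3.png

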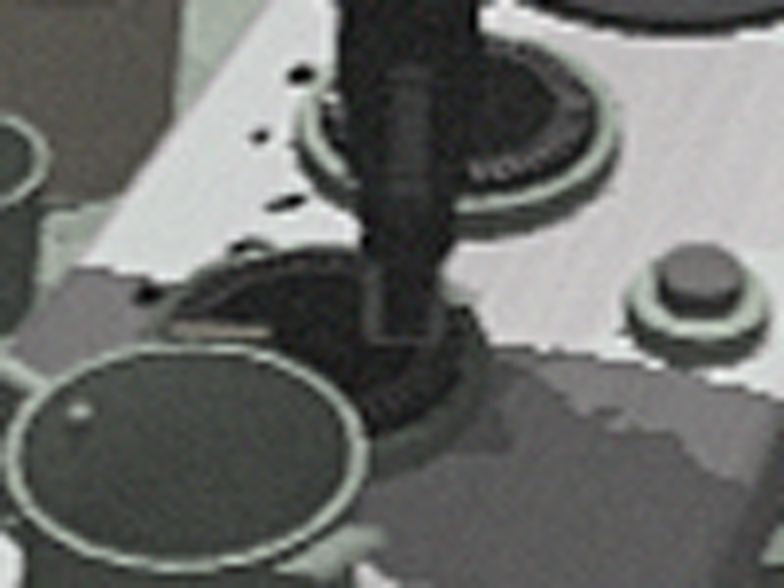

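The pointer is back at low. Pressing again, closer in.

Call:
apply_moves([
  [[0, 0, 0, 0.003, 0, 0, 0], [0, 0, 0, 0.0015, 0, 0, 0], [0, 0, 0, 0.0015, 0, 0, 0], [0, 0, 0, 0, 0, 0, 0], [0, 0, 0, 0, 0, 0, 0]],
])

```text
time_s: 5.72
eef_pos: [0.584, -0.0022, 0.2454]
orientation: [[0.961, 0.277, 0.001], [0.277, -0.961, 0.0], [0.001, 0.0, -1.0]]
wrist_force: [-0.3, 0.3, 6.2]
gripper_width: 0.0004
```

Call:
apply_moves([
  [[0, 0, 0, 0.0015, 0, 0, 0], [0, 0, 0, 0, 0, 0, 0], [0, 0, 0, 0, 0, 0, 0]],
])

```text
time_s: 5.97
eef_pos: [0.584, -0.0022, 0.2447]
orientation: [[0.961, 0.277, 0.002], [0.277, -0.961, 0.0], [0.002, 0.0, -1.0]]
wrist_force: [-2.1, -0.0, 10.0]
gripper_width: 0.0001
```

Call:
apply_moves([
  [[0, 0, 0, 0.001, 0, 0, 0], [0, 0, 0, 0, 0, 0, 0], [0, 0, 0, 0, 0, 0, 0]],
])

```text
time_s: 6.22
eef_pos: [0.5839, -0.0023, 0.2445]
orientation: [[0.961, 0.277, 0.002], [0.277, -0.961, -0.0], [0.002, 0.001, -1.0]]
wrist_force: [-4.1, -1.5, 15.5]
gripper_width: -0.0002
```

Call:
apply_moves([
  [[0, 0, -0.0017, 0, 0, 0, 4], [0, 0, -0.0017, 0, 0, 0, 4], [0, 0, -0.0017, 0, 0, 0, 4], [0, 0, -0.0017, 0, 0, 0, 4], [0, 0, 0, 0, 0, 0, 0]],
])

```text
time_s: 6.63
eef_pos: [0.5832, 0.0023, 0.2446]
orientation: [[1.0, 0.006, 0.003], [0.006, -1.0, 0.001], [0.003, -0.001, -1.0]]
wrist_force: [-2.9, -0.2, 13.6]
gripper_width: -0.0003
```

Run:
```python
from h import *
p,d=arm.camera('side')
print(arm.state()['wrist_force'],arm.state()['torque'])
cv2.imwrite('pics/side4.png',cv2.resize(p[180:255,220:320,::-1],(784,588),interpolation=cv2.INTER_CUBIC))
```

```text
[-2.36863094 -0.01886407 13.63968721] [-0.00236355  0.47554166  0.0977458 ]
```

View pics/side4.png

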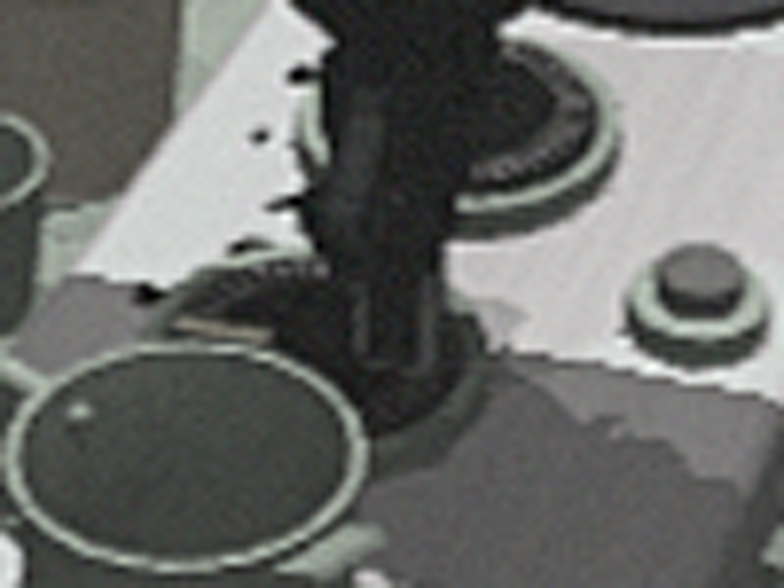

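Call:
apply_moves([
  [[0, 0, -0.002, 0, 0, 0, 4], [0, 0, -0.002, 0, 0, 0, 4], [0, 0, -0.002, 0, 0, 0, 4], [0, 0, -0.002, 0, 0, 0, 4], [0, 0, 0, 0, 0, 0, 0], [0, 0, 0, 0, 0, 0, 0]],
])

```text
time_s: 7.18
eef_pos: [0.5751, -0.077, 0.2427]
orientation: [[0.989, -0.15, 0.002], [-0.15, -0.986, 0.071], [-0.009, -0.07, -0.997]]
wrist_force: [-2.4, 4.0, 7.8]
gripper_width: -0.0001
```

Run:
```python
from h import *
p,d=arm.camera('side')
for i in range(1): print(arm.state()['wrist_force'],arm.state()['torque'])
cv2.imwrite('pics/side5.png',cv2.resize(p[180:255,220:320,::-1],(784,588),interpolation=cv2.INTER_CUBIC))
```

```text
[-2.94559901  2.92907207  6.86666752] [0.64826451 0.42108862 0.06489754]
```

View pics/side5.png

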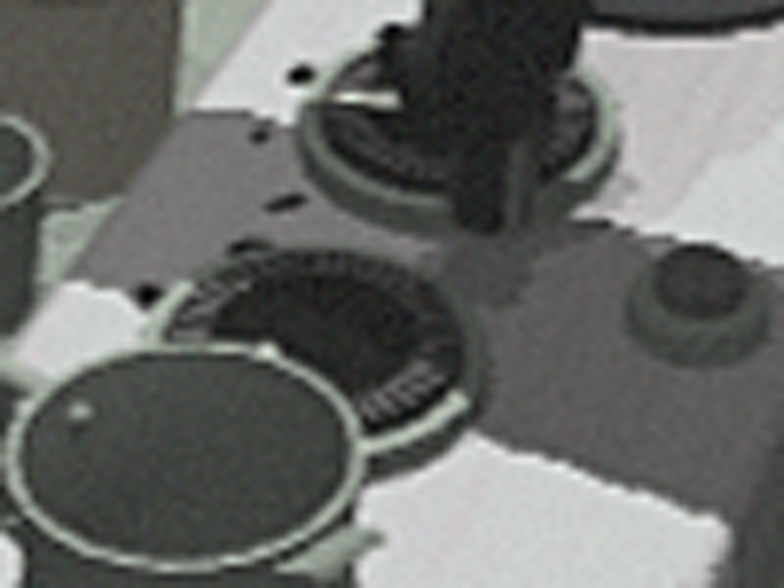

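The arm jumped to y = -0.077, so I'm checking the joints before doing anything else.

Run:
```python
from h import *
s=arm.state(); print(s['joints'].round(2),s['dq'].round(2),s['eef_pos'],s['orientation'].round(3),s['wrist_force'])
print(s['orientation'][:,2]*.173+s['eef_pos'])
```

```text
[ -8.61  26.82 -15.35  48.34   3.98 179.95] [ 0.52 -0.07 -0.08  0.08 -0.76  0.  ] [ 0.57513513 -0.0768133   0.24273206] [[ 0.989 -0.149  0.002]
 [-0.149 -0.986  0.07 ]
 [-0.009 -0.069 -0.998]] [-2.94559901  2.92907207  6.86666752]
[ 0.57541279 -0.06471741  0.07015567]
```

Joint 6 hit its +180° limit, so the solver swung the arm sideways and carried the left dial back, apparently to off. The right pointer looks unchanged. I'll lift, then unwind joint 6 by about -95°.

Call:
apply_moves([
  [[0, 0, 0, -0.02, 0, 0, 0], [0, 0, 0, -0.03, 0, 0, 0], [0, 0, 0, -0.03, 0, 0, 0], [0, 0, 0, -0.03, 0, 0, 0], [0, 0, 0, 0, 0, 0, 0], [0, 0, 0, 0, 0, 0, 0]],
])

```text
time_s: 7.73
eef_pos: [0.5761, -0.0847, 0.3536]
orientation: [[0.989, -0.149, 0.006], [-0.149, -0.987, 0.066], [-0.004, -0.066, -0.998]]
wrist_force: [0.5, -0.8, -1.3]
gripper_width: -0.0005
```

Run:
```python
from h import *
p,d=arm.camera('side')
s=arm.state(); print(s['joints'].round(2),s['eef_pos'],s['orientation'].round(3),s['wrist_force'])
cv2.imwrite('pics/side6.png',cv2.resize(p[120:330,150:430,::-1],(784,588),interpolation=cv2.INTER_CUBIC))
p,d=arm.camera('top')
cv2.imwrite('pics/top6.png',cv2.resize(p[130:280,200:400,::-1],(784,588),interpolation=cv2.INTER_CUBIC))
```

```text
[ -9.31  22.1   -5.37  63.01   3.79 179.24] [ 0.57536864 -0.08446718  0.35190612] [[ 0.989 -0.149  0.002]
 [-0.149 -0.987  0.067]
 [-0.007 -0.066 -0.998]] [-0.29544187 -0.08475811 -0.08087594]
```

View pics/side6.png

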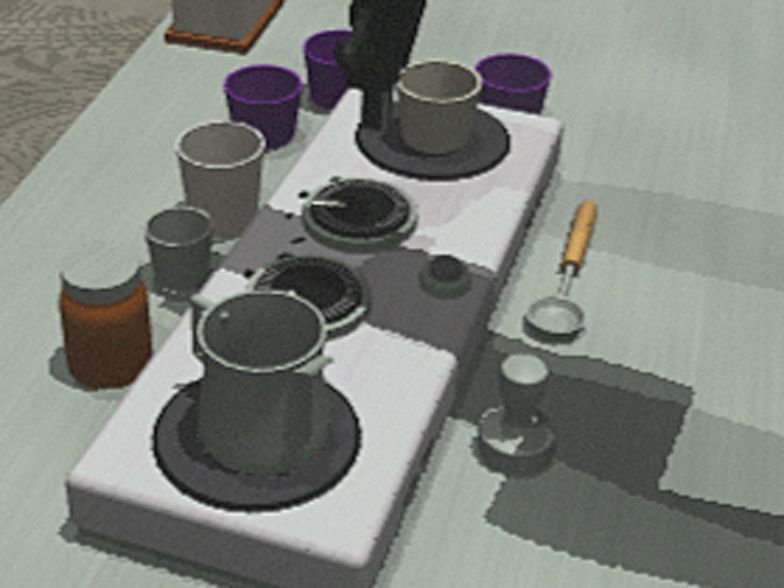

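View pics/top6.png

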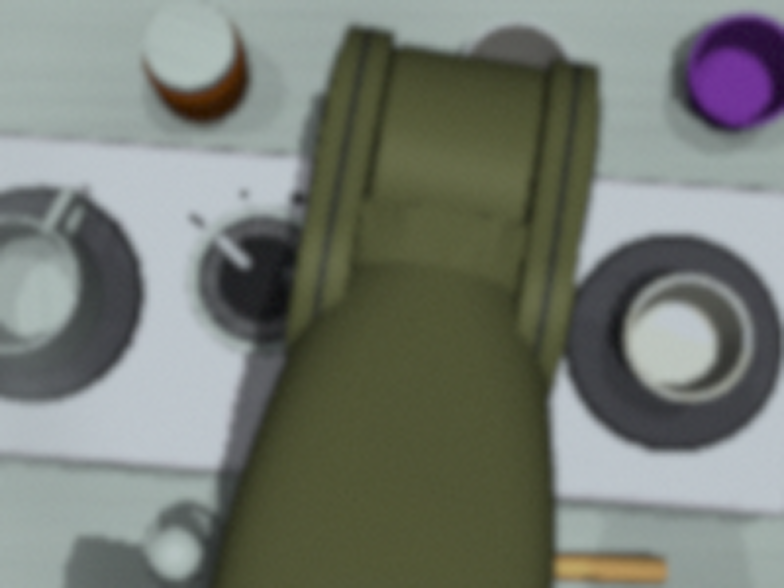

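The left dial is at off (pointer toward the short bar, crop (235,250)), so it now needs 1.2 rad clockwise. The right dial is still at low and nothing else was disturbed. Unwinding now.

Call:
apply_moves([
  [[0, 0, 0, 0, -3.8, 0.6, 0], [0, 0, 0, 0, 0, 0, -7], [0, 0, 0, 0, 0, 0, -7], [0, 0, 0, 0, 0, 0, -7], [0, 0, 0, 0, 0, 0, -7], [0, 0, 0, 0, 0, 0, -7], [0, 0, 0, 0, 0, 0, -7], [0, 0, 0, 0, 0, 0, -7], [0, 0, 0, 0, 0, 0, -7], [0, 0, 0, 0, 0, 0, -7]],
])

```text
time_s: 8.67
eef_pos: [0.5744, -0.0856, 0.3495]
orientation: [[0.575, 0.818, -0.002], [0.818, -0.575, 0.001], [-0.0, -0.002, -1.0]]
wrist_force: [0.2, 0.5, 0.8]
gripper_width: -0.0001
```

Call:
apply_moves([
  [[0, 0, 0, 0, 0, 0, -7], [0, 0, 0, 0, 0, 0, -7], [0, 0, 0, 0, 0, 0, -7], [0, 0, 0, 0, 0, 0, -7], [0, 0, 0, 0, 0, 0, -7], [0, 0, 0, 0, 0, 0, -7], [0, 0, 0, 0, 0, 0, -7], [0, 0, 0, 0, 0, 0, -7], [0, 0, 0, 0, 0, 0, -7], [0, 0, 0, 0, 0, 0, -7], [0, 0, 0, 0, 0, 0, 0], [0, 0, 0, 0, 0, 0, 0]],
])

```text
time_s: 9.67
eef_pos: [0.5746, -0.0856, 0.3501]
orientation: [[-0.565, 0.825, -0.001], [0.825, 0.565, 0.001], [0.001, -0.0, -1.0]]
wrist_force: [-0.1, 0.3, 0.4]
gripper_width: -0.0003
```

```bash
cat >> h.py <<'E'
AX=np.array([.607,.0055])
def plan(tx,ty,tipz):
    s=arm.state();R=s['orientation'];p=s['eef_pos']; t=p+R[:,2]*.173
    print('j',s['joints'].round(1),'tip',t.round(4),'F',s['wrist_force'].round(1),'xang',np.degrees(np.arctan2(R[1,0],R[0,0])).round(1),'z',R[:,2].round(4))
    w=t[:2]-AX; print('r,ang',np.hypot(*w).round(4),(np.degrees(np.arctan2(w[1],w[0]))%360).round(1))
    print('tool shift',(R.T@(np.array([tx,ty,tipz])-t)).round(4))
E
python3 - <<'E'
from h import *
a=np.radians(215); plan(AX[0]+.023*np.cos(a),AX[1]+.023*np.sin(a),.085)
s=arm.state();R=s['orientation'];print('tilt fix rv tool',np.degrees(R.T@np.cross(R[:,2],[0,0,-1])))
E
```

```text
j [-8.5 21.9 -5.9 62.3  0.1 47.1] tip [ 0.5745 -0.0854  0.1771] F [-0.1  0.3  0.4] xang 124.4 z [-9.0e-04  1.2e-03 -1.0e+00]
r,ang 0.0966 250.3
tool shift [0.0563 0.0552 0.0922]
tilt fix rv tool [-3.76165326e-03 -8.43746546e-02 -3.36230497e-21]
```

Call:
apply_moves([
  [[0, 0.028, 0.0276, 0, 0, 0, 0], [0, 0.028, 0.0276, 0, 0, 0, 0], [0, 0, 0, 0.03, 0, 0, 0], [0, 0, 0, 0.03, 0, 0, 0], [0, 0, 0, 0.03, 0, 0, 0], [0, 0, 0, 0, 0, 0, 0], [0, 0, 0, 0, 0, 0, 0], [0, 0, 0, 0, 0, 0, 0]],
])

```text
time_s: 10.33
eef_pos: [0.5896, -0.0084, 0.2628]
orientation: [[-0.566, 0.824, 0.003], [0.824, 0.566, 0.001], [-0.001, 0.003, -1.0]]
wrist_force: [0.3, 0.1, 1.3]
gripper_width: -0.0004
```

Run:
```python
from h import *
a=np.radians(215); plan(AX[0]+.023*np.cos(a),AX[1]+.023*np.sin(a),.0765)
```

```text
j [ -0.8  26.3 -12.8  50.8   0.   54.7] tip [ 0.5901 -0.0083  0.0898] F [0.3 0.1 1.3] xang 124.5 z [ 3.2e-03  7.0e-04 -1.0e+00]
r,ang 0.0218 219.2
tool shift [ 0.0016 -0.0013  0.0133]
```

Call:
apply_moves([
  [[0, 0.0016, -0.0013, 0.01, 0, 0, 0], [0, 0, 0, 0.0033, 0, 0, 0], [0, 0, 0, 0.002, 0, 0, 0], [0, 0, 0, 0.0015, 0, 0, 0], [0, 0, 0, 0.0015, 0, 0, 0], [0, 0, 0, 0, 0, 0, 0], [0, 0, 0, 0, 0, 0, 0]],
])

```text
time_s: 10.92
eef_pos: [0.5877, -0.0079, 0.2451]
orientation: [[-0.567, 0.824, 0.005], [0.824, 0.567, 0.0], [-0.002, 0.004, -1.0]]
wrist_force: [-1.3, 0.0, 6.1]
gripper_width: -0.0001
```

Call:
apply_moves([
  [[0, 0, 0, 0.001, 0, 0, 0], [0, 0, 0, 0, 0, 0, 0], [0, 0, 0, 0, 0, 0, 0]],
])

```text
time_s: 11.17
eef_pos: [0.5877, -0.008, 0.2447]
orientation: [[-0.567, 0.824, 0.005], [0.824, 0.567, 0.0], [-0.003, 0.004, -1.0]]
wrist_force: [-2.6, -0.8, 9.0]
gripper_width: 0.0002
```

Call:
apply_moves([
  [[0, 0, 0, 0.0007, 0, 0, 0], [0, 0.0016, 6e-05, 0, 0, 0, 4], [0, 0.0016, 6e-05, 0, 0, 0, 4], [0, 0.0016, 6e-05, 0, 0, 0, 4], [0, 0.0016, 6e-05, 0, 0, 0, 4], [0, 0.0016, 6e-05, 0, 0, 0, 4], [0, 0, 0, 0, 0, 0, 0]],
])

```text
time_s: 11.75
eef_pos: [0.5845, -0.0007, 0.2446]
orientation: [[-0.249, 0.969, 0.006], [0.969, 0.249, -0.0], [-0.002, 0.006, -1.0]]
wrist_force: [-3.5, -2.1, 12.7]
gripper_width: -0.0002
```

Run:
```python
from h import *
plan(.6,0,.0765)
p,d=arm.camera('side')
cv2.imwrite('pics/side7.png',cv2.resize(p[180:255,220:320,::-1],(784,588),interpolation=cv2.INTER_CUBIC))
```

```text
j [ -0.1  26.7 -15.1  47.8  -0.   75.5] tip [ 0.5855 -0.0008  0.0716] F [-3.5 -2.1 12.7] xang 104.4 z [ 5.9e-03 -4.0e-04 -1.0e+00]
r,ang 0.0224 196.3
tool shift [-0.0029  0.0143 -0.0048]
```

View pics/side7.png

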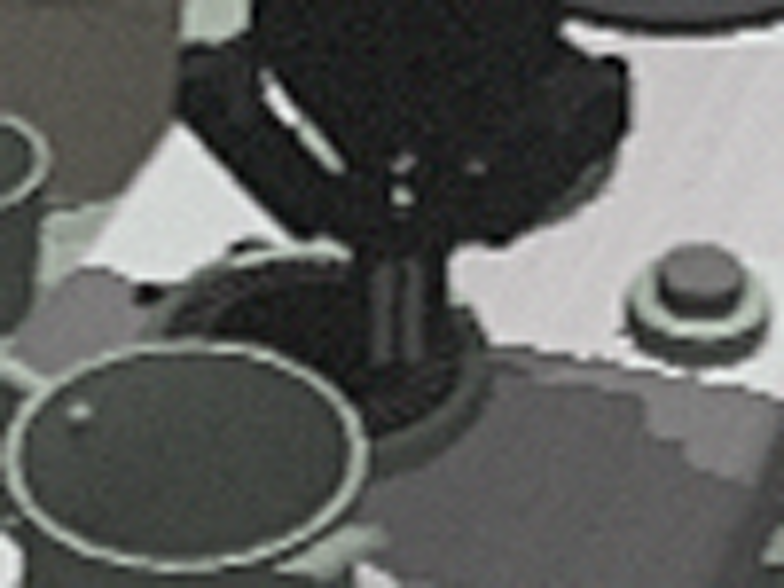

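Call:
apply_moves([
  [[0, 0.0016, 6e-05, 0, 0, 0, 4], [0, 0.0016, 6e-05, 0, 0, 0, 4], [0, 0.0016, 6e-05, 0, 0, 0, 4], [0, 0.0016, 6e-05, 0, 0, 0, 4], [0, 0.0016, 6e-05, 0, 0, 0, 4], [0, 0.0016, 6e-05, 0, 0, 0, 4], [0, 0.0016, 6e-05, 0, 0, 0, 4], [0, 0.0016, 6e-05, 0, 0, 0, 4], [0, 0, 0, 0, 0, 0, 0]],
])

```text
time_s: 12.55
eef_pos: [0.5847, 0.0122, 0.2446]
orientation: [[0.302, 0.953, 0.005], [0.953, -0.302, 0.001], [0.002, 0.005, -1.0]]
wrist_force: [-3.9, -0.7, 13.3]
gripper_width: 0.0
```

Run:
```python
from h import *
plan(.6,0,.0765)
p,d=arm.camera('side')
cv2.imwrite('pics/side8.png',cv2.resize(p[180:255,220:320,::-1],(784,588),interpolation=cv2.INTER_CUBIC))
```

```text
j [  1.2  26.8 -15.   47.9   0.  108.8] tip [0.5857 0.0123 0.0716] F [-3.9 -0.7 13.3] xang 72.4 z [ 5.4e-03  5.0e-04 -1.0e+00]
r,ang 0.0224 162.2
tool shift [-0.0074  0.0174 -0.0048]
```

View pics/side8.png

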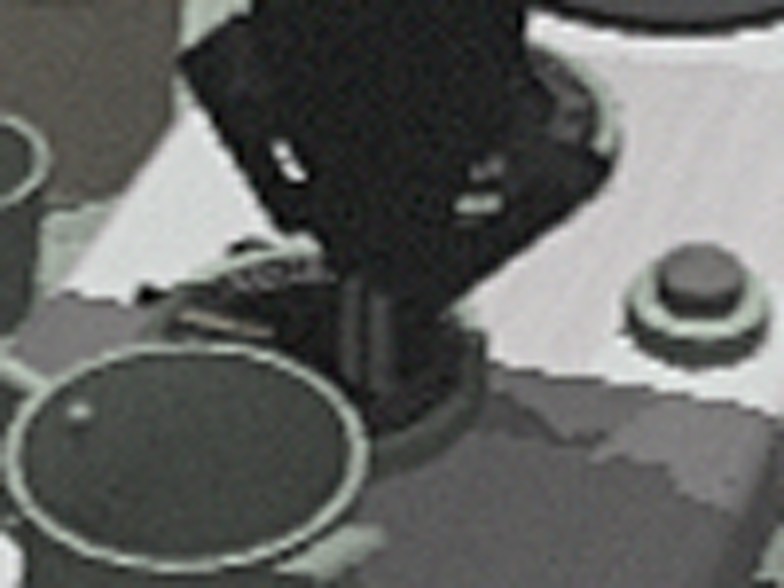

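The pointer has passed low. I'll continue the sweep.

Call:
apply_moves([
  [[0, 0.0016, 6e-05, 0, 0, 0, 4], [0, 0.0016, 6e-05, 0, 0, 0, 4], [0, 0.0016, 6e-05, 0, 0, 0, 4], [0, 0.0016, 6e-05, 0, 0, 0, 4], [0, 0.0016, 6e-05, 0, 0, 0, 4], [0, 0, 0, 0, 0, 0, 0]],
])

```text
time_s: 13.1
eef_pos: [0.5886, 0.0196, 0.2446]
orientation: [[0.61, 0.793, 0.006], [0.793, -0.61, 0.001], [0.005, 0.004, -1.0]]
wrist_force: [-4.4, -0.2, 12.7]
gripper_width: -0.0003
```

Run:
```python
from h import *
plan(.6,0,.0765)
p,d=arm.camera('side')
cv2.imwrite('pics/side9.png',cv2.resize(p[180:255,220:320,::-1],(784,588),interpolation=cv2.INTER_CUBIC))
```

```text
j [ 1.900e+00  2.710e+01 -1.440e+01  4.810e+01  1.000e-01  1.295e+02] tip [0.5896 0.0198 0.0716] F [-4.4 -0.2 12.7] xang 52.4 z [ 0.0056  0.0014 -1.    ]
r,ang 0.0226 140.6
tool shift [-0.0093  0.0204 -0.0049]
```

View pics/side9.png

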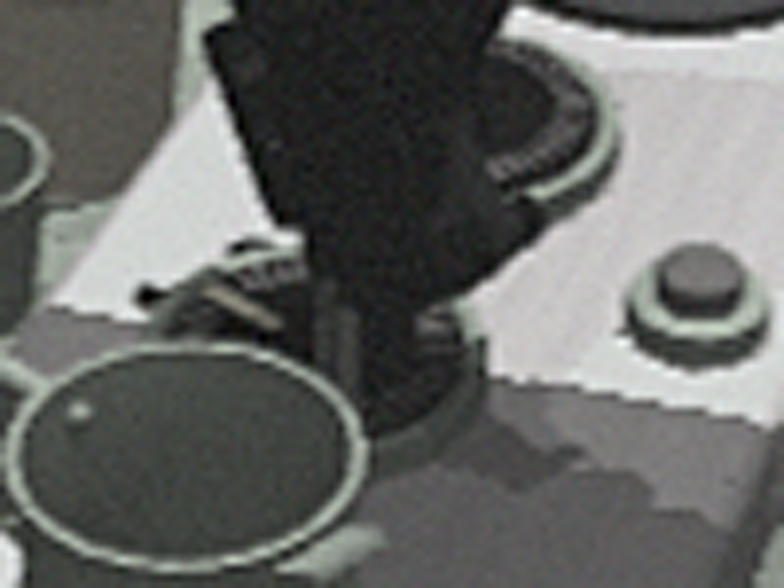

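Run:
```python
from h import *
print(ang('side',(220+207/7.84,180+286/7.84),(220+280/7.84,180+326/7.84)))
```

```text
(array([ 0.6441, -0.0082]), array([0.6184, 0.0037]), np.float64(1.266))
```

Call:
apply_moves([
  [[0, 0, 0, -0.02, 0, 0, 0], [0, 0, 0, -0.03, 0, 0, 0], [0, 0, 0, 0, 0, 0, 0], [0, 0, 0, 0, 0, 0, 0]],
])

```text
time_s: 13.48
eef_pos: [0.5891, 0.0192, 0.2943]
orientation: [[0.608, 0.794, 0.008], [0.794, -0.608, 0.001], [0.006, 0.006, -1.0]]
wrist_force: [0.2, -0.1, -0.1]
gripper_width: 0.0
```

Run:
```python
from h import *
plan(.5085,-.049,.1)
p,d=arm.camera('side')
cv2.imwrite('pics/side10.png',cv2.resize(p[180:255,220:320,::-1],(784,588),interpolation=cv2.INTER_CUBIC))
```

```text
j [  1.9  24.6 -10.3  54.6   0.  129.3] tip [0.5904 0.0194 0.1214] F [ 0.2 -0.1 -0.1] xang 52.5 z [ 0.0079  0.001  -1.    ]
r,ang 0.0216 140.0
tool shift [-0.1042 -0.0236  0.0206]
```

View pics/side10.png

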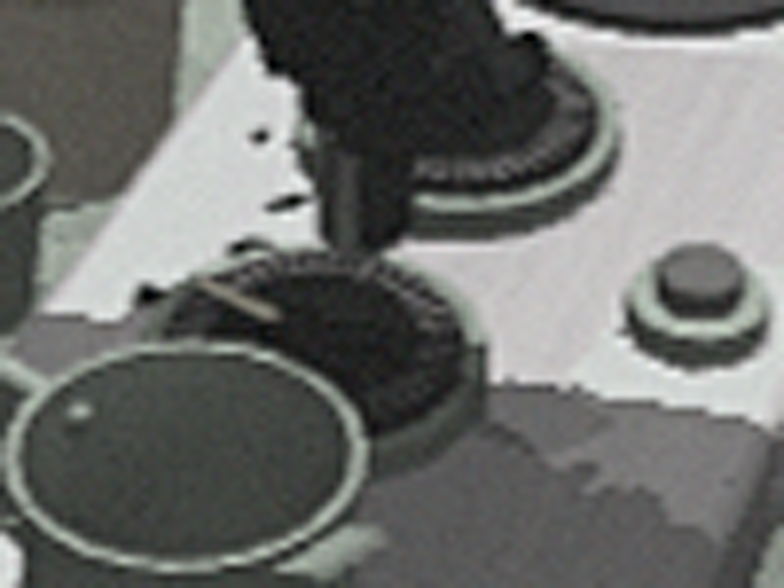

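The pointer rests at medium after lift-off, from (205,285) to (280,318). Next is the button.

Call:
apply_moves([
  [[0, -0.026, -0.0059, 0, 0, 0, 0], [0, -0.026, -0.0059, 0, 0, 0, 0], [0, -0.026, -0.0059, 0, 0, 0, 0], [0, -0.026, -0.0059, 0, 0, 0, 0], [0, 0, 0, 0.02, 0, 0, 0], [0, 0, 0, 0, 0, 0, 0], [0, 0, 0, 0, 0, 0, 0]],
])

```text
time_s: 14.12
eef_pos: [0.5049, -0.049, 0.2704]
orientation: [[0.608, 0.794, -0.001], [0.794, -0.608, 0.001], [0.0, -0.002, -1.0]]
wrist_force: [0.2, -0.5, -0.0]
gripper_width: -0.0
```

Run:
```python
from h import *
plan(.5085,-.049,.085)
p,d=arm.camera('side')
cv2.imwrite('pics/side11.png',cv2.resize(p[160:260,220:350,::-1],(780,600),interpolation=cv2.INTER_CUBIC))
```

```text
j [-5.600e+00  1.880e+01 -2.380e+01  4.740e+01  1.000e-01  1.219e+02] tip [ 0.5048 -0.0488  0.0974] F [ 0.2 -0.5 -0. ] xang 52.5 z [-0.0011  0.0013 -1.    ]
r,ang 0.1158 208.0
tool shift [0.0021 0.0031 0.0124]
```

View pics/side11.png

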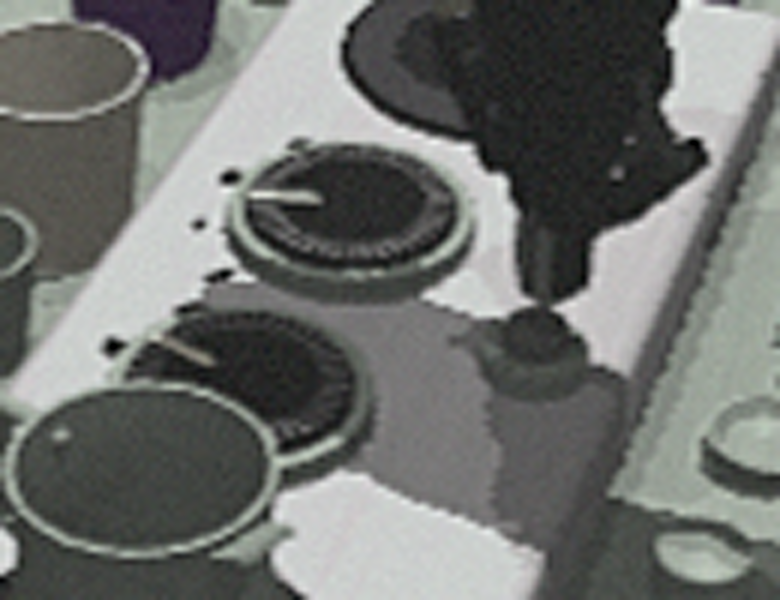

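The fingertip hovers over the button. The right dial is still at low and the left at medium. Pressing.

Call:
apply_moves([
  [[0, 0.0021, 0.0031, 0.012, 0, 0, 0], [0, 0, 0, 0.004, 0, 0, 0], [0, 0, 0, 0.003, 0, 0, 0], [0, 0, 0, 0.003, 0, 0, 0], [0, 0, 0, 0.0015, 0, 0, 0], [0, 0, 0, 0, 0, 0, 0], [0, 0, 0, 0, 0, 0, 0]],
])

```text
time_s: 14.75
eef_pos: [0.5105, -0.0489, 0.2494]
orientation: [[0.608, 0.794, 0.005], [0.794, -0.608, 0.001], [0.004, 0.003, -1.0]]
wrist_force: [0.4, 1.2, 6.3]
gripper_width: 0.0002
```

Call:
apply_moves([
  [[0, 0, 0, 0.001, 0, 0, 0], [0, 0, 0, 0, 0, 0, 0], [0, 0, 0, 0, 0, 0, 0]],
])

```text
time_s: 15.0
eef_pos: [0.5104, -0.0489, 0.2493]
orientation: [[0.608, 0.794, 0.006], [0.794, -0.608, 0.001], [0.004, 0.004, -1.0]]
wrist_force: [-1.2, 1.7, 12.1]
gripper_width: 0.0003
```

Hard stop with the tip at about 76–77 mm (5–6 mm of travel) and 12 N, so the button is fully down. Releasing and backing away.

Call:
apply_moves([
  [[0, 0, 0, -0.01, 0, 0, 0], [0, 0, 0, -0.03, 0, 0, 0], [0, 0, 0, -0.04, 0, 0, 0], [0, 0, 0, -0.04, 0, 0, 0], [0, -0.03, -0.028, -0.02, 0, 0, 0], [0, -0.03, -0.028, 0, 0, 0, 0], [0, -0.03, -0.028, 0, 0, 0, 0], [0, -0.03, -0.028, 0, 0, 0, 0], [0, 0, 0, 0, 0, 0, 0], [0, 0, 0, 0, 0, 0, 0], [0, 0, 0, 0, 0, 0, 0]],
])

```text
time_s: 15.92
eef_pos: [0.3511, -0.0759, 0.3856]
orientation: [[0.608, 0.794, 0.004], [0.794, -0.608, 0.0], [0.003, 0.003, -1.0]]
wrist_force: [0.7, -0.2, -0.5]
gripper_width: -0.0002
```

Run:
```python
from h import *
s=arm.state();print(s['eef_pos'],s['wrist_force'],s['dq'].round(2))
p,d=arm.camera('side')
cv2.imwrite('pics/side12.png',cv2.resize(p[120:330,150:430,::-1],(784,588),interpolation=cv2.INTER_CUBIC))
cv2.imwrite('pics/side12z.png',cv2.resize(p[180:255,220:320,::-1],(784,588),interpolation=cv2.INTER_CUBIC))
p,d=arm.camera('top')
cv2.imwrite('pics/top12.png',cv2.resize(p[120:300,160:400,::-1],(784,588),interpolation=cv2.INTER_CUBIC))
```

```text
[ 0.35113724 -0.07594012  0.38557765] [ 0.72516581 -0.1595534  -0.46817272] [ 0.62  1.79  1.94 -0.31  0.04 -0.1 ]
```

View pics/side12.png

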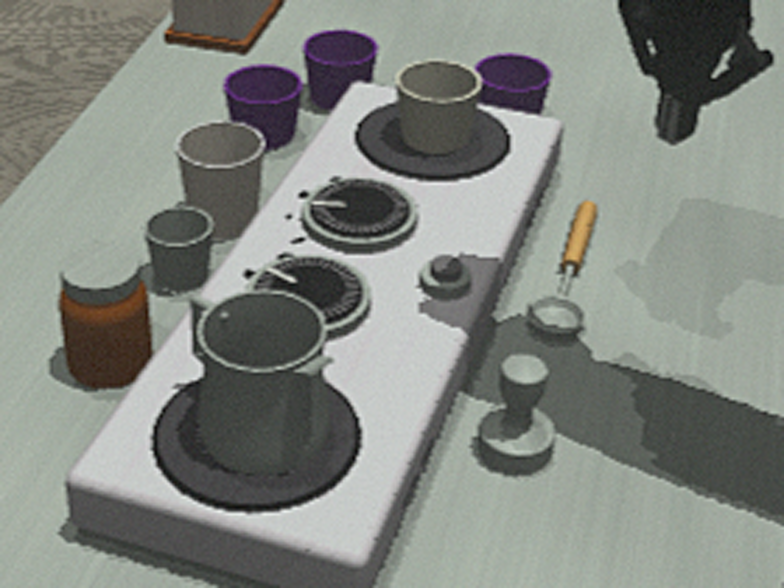

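View pics/side12z.png

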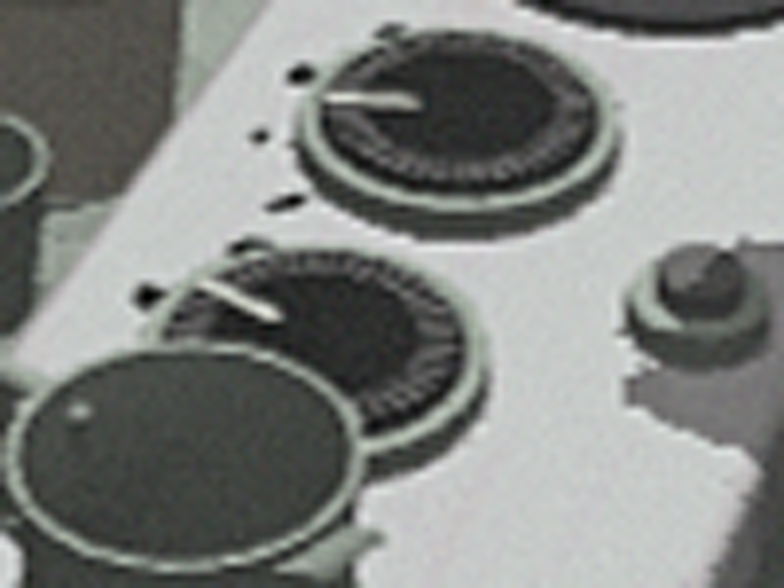

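View pics/top12.png

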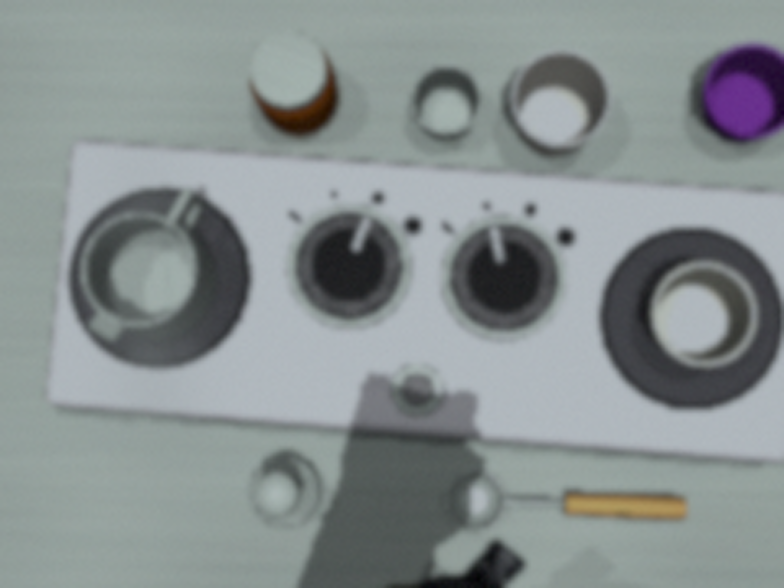

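```bash
python3 -c "
from cell import arm
print(arm.sign_off())"
```

```text
the job is handed in; nothing more can be done
None
```

The left dial (the jug's half) is at medium, and the start button was pressed after that and came back up. I handed the job in at about 16 s of the 48 s allowed; no verdict was reported.

- **What went wrong:** In the first sweep, joint 6 hit its 180° limit. The arm swung about 8 cm sideways while still pressing, and it dragged the left dial back from low to off. I lifted, unwound the wrist and swept the dial from off to medium. During that sweep the wrist force stayed at about 13 N.
- **Dial:** In the last pictures the left pointer is at the middle-sized dot. My only angle reading came with the finger still pressing: 1.27 rad against 1.2. The same method read about 0.03–0.07 rad high on the dials at low.
- **Button:** It met a hard stop at 12 N after about 5–6 mm of travel, worked out from the tip height. The gripper hid it, so I did not see it go down.
- **Everything else:** The right dial pointer is where it started, at low. By eye, the jug, cup and other items look unmoved. The arm is clear of everything, at rest apart from slight settling.

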